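Scrap the worn feeler gauge and hold the taper gauge snug in the clamp gap

TASK

Pull the worn yellow-handled gauge out of the clamp and drop it into the red basket. Then take the blue-handled taper gauge from its stand and slide its blade straight down between the clamp's two plates until it drags snugly (a push of roughly 3 to 8 N, do not force it), and finish still gripping it there, held still at that depth; leave the other things alone.

Things in the scene. Friction and masses are not known exactly. Their poses are not given: they have to be found in the camera images.
- clamp: Gap clamp, fixed: grey base 70 mm (x) by 130 mm (y) with a head that carries two upright steel plates, 89 mm tall in all. Origin: centre of the underside, z up. The plates face each other along its y. The head floats up to 8 mm either way along y (0.3 N friction, no spring), so that the gap centres itself on a blade.
- back_plate: The clamp's plate on the -y side, 44 mm wide (x), 8 mm thick, backed by springs against an aluminium block: it yields up to 4 mm along -y at 12 N per mm. Origin lies in its inner face, at the height of the clamp's underside.
- front_plate: The clamp's plate on the +y side, same size, backed by springs against a blue block: it yields up to 4 mm along +y at 12 N per mm. Origin lies in its inner face, at the height of the clamp's underside.
- gap_mouth (a point): Throat of the gap, within 1 mm of its middle, 77 mm above the clamp's underside, axes as the clamp's; moves with the floating head. From here the gap goes 55 mm down to the head's bed, 3.5 to 6.5 mm wide when empty (set anew each time). Above it flared lips open to a mouth about 20 mm wide, 12 mm over this point.
- worn_gauge: Worn gauge with a yellow handle: dark straight blade 20 mm (x) by 2.5 mm (y) by 75 mm long, then a handle 34 mm (x) by 12 mm (y) by 35 mm tall; 40 to 70 g. Origin at the tip, z up along the blade to the handle. It starts standing loosely in the clamp's gap, tip on the bed 22 mm above the table, leaning up to 5 degrees.
- worn_middle (a point): Point on the worn gauge, 55 mm above its tip.
- taper_gauge: Taper gauge with a blue handle: bright blade 20 mm wide (x), 70 mm long, tapering evenly from 10.4 mm thick (y) at the handle to 2 mm at the tip; handle 34 mm (x) by 12 mm (y) by 35 mm tall; about 70 g. Origin at the tip, z up to the handle. It starts upright in the grey stand, tip 7 mm and handle's underside 77 mm above the table; its axes are the stand's.
- taper_tip (a point): Tip of the taper gauge's blade (the same point as its origin).
- stand: Grey slotted stand, fixed, 56x50x77 mm, that keeps the taper gauge upright. Origin at the centre of the underside.
- basket: Red plastic reject basket, fixed, 223 mm (x) by 263 mm (y), 107 mm high, open at the top; walls slope inward to the floor. Origin at the centre of the underside.
- pipette_bulb: Bystander: red rubber-like pipette bulb, 57 mm wide, 82 mm tall. Leave alone. Origin at the centre of the underside.
- vial_0: Bystander: small vial with a black cap, 27 mm wide, 50 mm tall. Leave alone. Origin at the centre of the underside.
- petri_a: Bystander: clear petri dish, 89 mm wide, 18 mm tall. Leave alone. Origin at the centre of the underside.
- timer: Bystander: white bench timer, 62x62x19 mm. Leave alone. Origin at the centre of the underside.

How it is judged (in metres and radians):
On the way, in this order (a step that is already met when the one before it is completed fails the run):
1. the worn gauge lies released in the red basket (x of worn_middle in the frame of basket between -0.11 and 0.11 m and y of worn_middle in the frame of basket between -0.13 and 0.13 m and z of worn_middle in the frame of basket below 0.1 m and contact force between worn_gauge and the fingers below 0.1 N and linear speed of worn_gauge below 0.05 m/s), for 0.2 s.
2. the taper gauge is held snug between both plates (contact force between taper_gauge and back_plate between 1 and 12 N and contact force between taper_gauge and front_plate between 1 and 12 N and z of taper_tip in the frame of gap_mouth between -0.053 and -0.008 m and x of taper_tip in the frame of gap_mouth between -0.013 and 0.013 m and angle between taper_gauge's own z axis and vertical below 0.2 rad and contact force between taper_gauge and the fingers above 2 N and linear speed of taper_gauge below 0.01 m/s), for 0.3 s.
At the end, for the whole second after the job is handed in: Worn gauge still, released, inside the red basket. Taper gauge still gripped, upright within 0.2 rad, tip 8 to 53 mm below the throat (clear of the bed) and within 13 mm of the plates' middle, each plate pressing on it with 1 to 12 N (all of step 1 and all of step 2); the arm keeps its last pose, push and grip.
It fails at once if the taper gauge is forced: a plate presses on it with more than 20 N (contact force between taper_gauge and back_plate above 20 N or contact force between taper_gauge and front_plate above 20 N).
It fails at once if a bystander is moved more than 25 mm (distance of any of pipette_bulb, vial_0, petri_a, timer from where it was at the start of the episode above 0.025 m).
It also fails if it takes over 64 s, if anything falls off the work surface, if the arm or the gripper's body presses on something with over 40 N, if the wrist force passes 120 N, or if a joint passes its speed limit or range.

ROBOT

A 6-joint arm with a two-finger parallel gripper is mounted at the origin on a cart in front of the work surface, level with it; the furniture and walls round the work are solid. World frame = base frame: x ahead of the robot, y to its left, z up, the work surface at z = 0. Lengths are in mm, angles in rad, forces in N, time in s.
With the tool pointing down it reaches from about 300 to 750 mm from the base axis. Payload 8.5 kg.
Tool frame: the origin (TCP) lies midway between the tips of the shut fingers; the grasp point (between the pads) lies 19 mm behind it; x points along the fingers, y is the direction in which the jaws open and shut, and the axes are right-handed (so a half turn about x gives the same grasp; the last joint's range is limited). The gripper opens to 85 mm and grips with 20 to 120 N. Pads are 22 mm wide; open, the fingers measure 114 mm over their backs; the gripper's body (76 mm by 85 mm) begins 54 mm behind the grasp point. The pads swing forward as they close: fully open they stand 13 mm farther back than shut.
Start: joints at [0.932, 0.381, 1.297, -0, 1.464, -0.215], TCP at [226.164, 501.328, 231.322] pointing down, gripper open.
Joint ranges: [-3.11, 3.11], [-0.89, 2.33], [0.22, 2.48], [-1.42, 4.56], [0.17, 2.85], [-2.88, 2.88]. Speed limits (rad/s): [2.39, 2.39, 3.14, 3.14, 3.14, 3.14].

INTERFACE

Orientations are given as a unit quaternion [x, y, z, w].
In Python, from cell import * gives the robot as it stands. The module is installed in compiled form; this text tells all that it offers.
- The arm moves only by the tool drive_tool, never from a script. Its argument "rows" is a list of rows, each an object of numbers: "dx", "dy", "dz": the shift along the tool's x, y, z in cm; "ax", "ay", "az": the turn, a rotation vector about the tool's x, y, z in degrees. In form: [{"dx": .., "dy": .., "dz": .., "ax": .., "ay": .., "az": ..}, ...]. A call has 1 to 12 rows; each row shifts and turns the commanded pose from where the row before left it, along the tool's axes as they then stand; what a row does not reach is not made up. A row lasts 1/8 s, in which the tool goes at most 62.5 mm and 10.7 degrees, less where a joint would pass 70% of its speed; a pose out of reach is approached as far as the arm can. A call with a gripper value outside its range is refused whole. "fingers" is the closure, from -1 (fully open) to 1 (shut), so that 0 is half open, set as the call begins (left out, the last holds). The fingers move at their own pace and stop on an object; "squeeze" is the grip in N (left out, the last holds). Time passes only in rows, so rows that do not move let the fingers close. It gives the time, the measured TCP pose, the force and the opening at its end, in the units of the state.
- sense(): the state, without advancing time (a new reading comes with each control period).
- read_camera(name): name is "scene" or "top" or "wrist"; returns a dict with "color" (384x512x3 uint8, red, green, blue), "range_z" (384x512 float32, mm along the optical axis (not along the pixel's ray), 0 where there is no reading), "intrinsics" (3x3 intrinsics, pixels), "view" (4x4, takes a point from world to camera coordinates); the wrist camera has in their place "T_tool_cam" (4x4, takes a point from camera to tool coordinates, whose origin is the TCP and whose axes are the tool frame's). Camera axes: x right, y down, z forward; pixel columns grow to the right and rows downward; lengths in mm; the calibration is good to about 2 mm. The wrist camera is an equidistant fisheye: a pixel r from the principal point sees the ray r / f radians off the axis. A picture is of the moment at which its call begins: read the wrist's pose just before it.
- hand_in(): hands the job in, once; it reports no verdict.
Trained networks look in a picture, given as the dict that the camera call returned (one of the last four; its "shot" number tells which), for a name from the list of things; names that differ only in an ending like _2 or _b are one class to them, and where a whole thing is asked for, a point or a joint stands for the part that bears it (a point fixed in the world has none). Each returns a list of dicts, best first, with "p" (0 to 1); they miss things now and then, are a little off and sometimes report something else, mostly with a low value. They report only what shows in the picture. A call takes as long as a camera call.
- boxes_of(query, picture): "rect" ([left, top, right, bottom] in pixels, round what is visible of it).
- cut_out(query, picture): "pixels" (384x512 bool, what is visible of it) and "rect" ([left, top, right, bottom] in pixels, round what is visible of it).
The state is a dict: "clock": time; "joint_positions": joint angles; "qd": joint speeds; "effort": joint torques, N m; "ee_pos": TCP position; "eef_rot": TCP orientation; "force": force on the tool from outside, world axes, zero at the start; "moment": the same for the moment, N m; "gripper_width": finger opening in mm.
Only numpy, scipy, OpenCV 4.12 (cv2) and the standard library are available. Lean on these libraries where they do the work, as an engineer would, in place of code of your own. Each camera call takes 0.05 s, during which the arm holds its last target.

## Working session

There is one attempt and no reset: what is moved stays moved. The work goes in short steps, Python scripts to look and compute and a tool call to move; the robot and the scene stay as the last step left them, time stands still between calls to the robot, and variables do not carry over. Pictures are saved under pics/ and viewed, and the job is handed in when it is done.

Besides the shell and the picture viewer there is one more tool, called after "Emit:" as name(argument=value, ...) on one line, values as JSON. drive_tool: Moves the arm, as the interface text tells. Its arguments: {"type":"object","properties":{"rows":{"type":"array","items":{"type":"object","properties":{"dx":{"type":"number"},"dy":{"type":"number"},"dz":{"type":"number"},"ax":{"type":"number"},"ay":{"type":"number"},"az":{"type":"number"}}}},"fingers":{"type":"number"},"squeeze":{"type":"number"}},"required":["rows"]}

```bash
mkdir -p pics; cat > h.py <<'E'
from cell import *
import numpy as np, cv2
from scipy.spatial.transform import Rotation as R
def save(p,n): cv2.imwrite('pics/'+n+'.png',cv2.cvtColor(p['color'],cv2.COLOR_RGB2BGR))
def pts(p,mask):
    v,u=np.nonzero(mask&(p['range_z']>0)); z=p['range_z'][v,u]; K=p['intrinsics']
    c=np.stack([(u-K[0,2])/K[0,0]*z,(v-K[1,2])/K[1,1]*z,z,np.ones_like(z)])
    return (np.linalg.inv(p['view'])@c)[:3].T
E
python3 - <<'E'
from h import *
s=sense();print(s)
for n in ('scene','top'):
    p=read_camera(n);save(p,n+'0')
    print(n, (np.linalg.inv(p['view'])[:3]).round(2).tolist(), p['intrinsics'].tolist())
    for q in ['clamp','worn_gauge','taper_gauge','stand','basket','pipette_bulb','vial_0','petri_a','timer','back_plate','front_plate']:
        r=cut_out(q,p)
        for d in r[:2]:
            if d['p']<.3: continue
            P=pts(p,d['pixels'])
            print(q,round(d['p'],2),np.round(d['rect']).tolist(), np.median(P,0).round(0) if len(P) else None, np.percentile(P,3,axis=0).round(0) if len(P) else 0,np.percentile(P,97,axis=0).round(0) if len(P) else 0)
E
```

```text
{'clock': 0.0, 'joint_positions': array([ 9.31704156e-01,  3.81183621e-01,  1.29827789e+00, -3.35286577e-05,
        1.46358512e+00, -2.15309982e-01]), 'qd': array([-0.00054719,  0.00027109,  0.00029026, -0.00034547,  0.00122812,
        0.00075778]), 'effort': array([ 8.62202546e-05, -4.48457694e+01, -2.31281161e+01, -1.87304554e-04,
        4.72777057e-03,  6.12216155e-06]), 'ee_pos': array([225.99834369, 501.0942178 , 230.71264557]), 'eef_rot': array([ 0.14823694,  0.69149465, -0.14918243,  0.69109013]), 'force': array([ 0.07315989, -0.26335794,  0.53948893]), 'moment': array([-0.01625724,  0.00983725, -0.06908059]), 'gripper_width': 85.47899924054408}
scene [[0.79, -0.34, 0.51, 82.9], [-0.61, -0.42, 0.67, -826.28], [-0.01, -0.84, -0.54, 668.29]] [[463.5677744324718, 0.0, 251.6901639733207], [0.0, 463.5677744324718, 184.44323097390227], [0.0, 0.0, 1.0]]
clamp 0.75 [261.0, 196.0, 322.0, 248.0] [ 645. -234.   26.] [ 625. -287.    4.] [ 686. -170.   83.]
worn_gauge 0.77 [289.0, 181.0, 300.0, 202.0] [ 654. -228.  116.] [ 641. -231.   87.] [ 671. -221.  133.]
taper_gauge 0.54 [168.0, 2
[... 1786 characters left out ...]
261.0, 264.0, 277.0] [ 443. -111.  110.] [ 428. -121.   76.] [ 457. -103.  113.]
vial_0 0.47 [270.0, 124.0, 282.0, 138.0] [ 747. -140.   47.] [ 739. -152.   15.] [ 761. -129.   51.]
petri_a 0.66 [341.0, 172.0, 378.0, 204.0] [ 620. -352.   17.] [ 582. -391.   13.] [ 658. -313.   20.]
timer 0.91 [345.0, 246.0, 380.0, 271.0] [ 462. -354.   16.] [ 434. -385.   12.] [ 492. -326.   20.]
back_plate 0.73 [346.0, 241.0, 378.0, 274.0] [ 462. -354.   16.] [ 432. -386.   11.] [ 492. -324.   20.]
front_plate 0.61 [275.0, 155.0, 336.0, 186.0] [ 655. -210.   23.] [ 628. -279.    8.] [ 694. -158.   89.]
front_plate 0.53 [302.0, 157.0, 308.0, 180.0] [ 654. -210.   84.] [ 640. -217.   30.] [ 677. -207.   91.]
```

```bash
python3 - <<'E'
import cv2
a=cv2.imread('pics/scene0.png')[100:340,110:350];cv2.imwrite('pics/s0c.png',cv2.resize(a,None,fx=2.5,fy=2.5,interpolation=cv2.INTER_CUBIC))
a=cv2.imread('pics/top0.png')[110:300,190:390];cv2.imwrite('pics/t0c.png',cv2.resize(a,None,fx=3,fy=3,interpolation=cv2.INTER_CUBIC))
E
```

```text
(no output)
```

View pics/s0c.png

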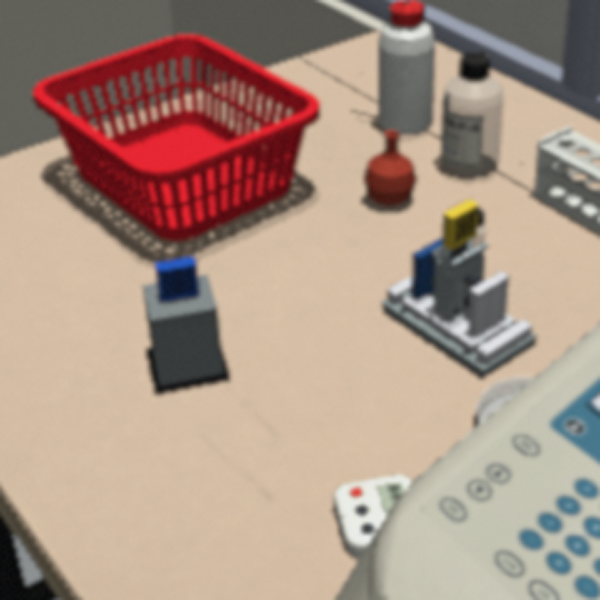

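View pics/t0c.png

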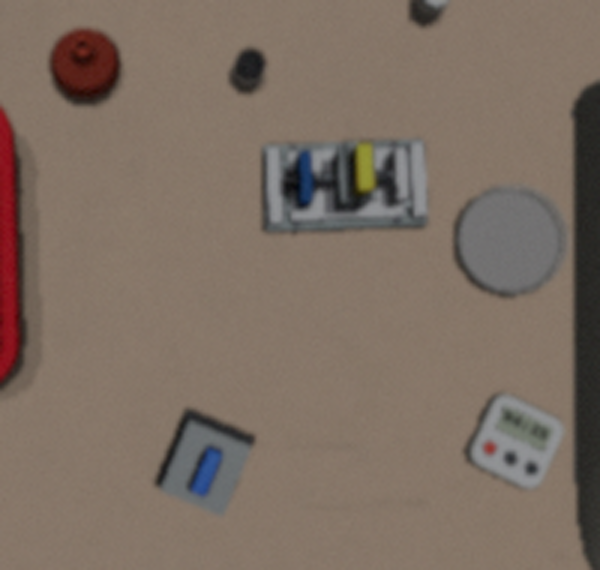

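```bash
cat >> h.py <<'E'
def plan(pos,yaw,n,s=None,tilt=None):
    """tool x down, tool y at world yaw (deg); prints rows of n"""
    s=s or sense(); p0=np.array(s['ee_pos']); R0=R.from_quat(s['eef_rot'])
    c,sn=np.cos(np.radians(yaw)),np.sin(np.radians(yaw))
    X=np.array([0,0,-1.]);Y=np.array([c,sn,0]);
    if (R0.as_matrix()[:,1]@Y)<0: Y=-Y
    Rt=R.from_matrix(np.stack([X,Y,np.cross(X,Y)],1))
    rv=(R0.inv()*Rt).as_rotvec()
    out=[];Rc=R0;d=(np.array(pos)-p0)/n
    for i in range(n):
        l=Rc.inv().apply(d)/10; out.append([*l.round(2),*np.degrees(rv/n).round(2)]); Rc=Rc*R.from_rotvec(rv/n)
    print('from',p0.round(1),'rot',np.degrees(rv).round(1),'Yaxis',R0.as_matrix()[:,1].round(3))
    for o in out: print(dict(zip(['dx','dy','dz','ax','ay','az'],[float(x) for x in o])))
E
python3 - <<'E'
from h import *
s=sense();print(R.from_quat(s['eef_rot']).as_matrix().round(3))
p=read_camera('wrist');print(p['T_tool_cam'].round(3).tolist(),p['intrinsics'].tolist());save(p,'w0')
plan([640,-205,235],90,14)
E
```

```text
[[ 0.     0.411  0.912]
 [ 0.     0.912 -0.411]
 [-1.     0.     0.   ]]
[[-0.001, -0.258, 0.966, -144.582], [1.0, 0.0, 0.001, -0.602], [-0.0, 0.966, 0.258, -65.728], [0.0, 0.0, 0.0, 1.0]] [[297.3186396354542, 0.0, 249.83888800590393], [0.0, 297.3186396354542, 195.04111268178934], [0.0, 0.0, 1.0]]
from [226.2 501.3 231.3] rot [-24.3  -0.    0. ] Yaxis [ 0.411  0.912 -0.   ]
{'dx': -0.03, 'dy': -3.38, 'dz': 4.77, 'ax': -1.73, 'ay': -0.0, 'az': 0.0}
{'dx': -0.03, 'dy': -3.53, 'dz': 4.66, 'ax': -1.73, 'ay': -0.0, 'az': 0.0}
{'dx': -0.03, 'dy': -3.67, 'dz': 4.56, 'ax': -1.73, 'ay': -0.0, 'az': 0.0}
{'dx': -0.03, 'dy': -3.8, 'dz': 4.44, 'ax': -1.73, 'ay': -0.0, 'az': 0.0}
{'dx': -0.03, 'dy': -3.93, 'dz': 4.33, 'ax': -1.73, 'ay': -0.0, 'az': 0.0}
{'dx': -0.03, 'dy': -4.06, 'dz': 4.2, 'ax': -1.73, 'ay': -0.0, 'az': 0.0}
{'dx': -0.03, 'dy': -4.19, 'dz': 4.08, 'ax': -1.73, 'ay': -0.0, 'az': 0.0}
{'dx': -0.03, 'dy': -4.31, 'dz': 3.95, 'ax': -1.73, 'ay': -0.0, 'az': 0.0}
{'dx': -0.03, 'dy': -4.43, 'dz': 3.82, 'ax': -1.73, 'ay': -0.0, 'az': 0.0}
{'dx': -0.03, 'dy': -4.54, 'dz': 3.68, 'ax': -1.73, 'ay': -0.0, 'az': 0.0}
{'dx': -0.03, 'dy': -4.65, 'dz': 3.54, 'ax': -1.73, 'ay': -0.0, 'az': 0.0}
{'dx': -0.03, 'dy': -4.76, 'dz': 3.4, 'ax': -1.73, 'ay': -0.0, 'az': 0.0}
{'dx': -0.03, 'dy': -4.86, 'dz': 3.26, 'ax': -1.73, 'ay': -0.0, 'az': 0.0}
{'dx': -0.03, 'dy': -4.95, 'dz': 3.11, 'ax': -1.73, 'ay': -0.0, 'az': 0.0}
```

View pics/w0.png

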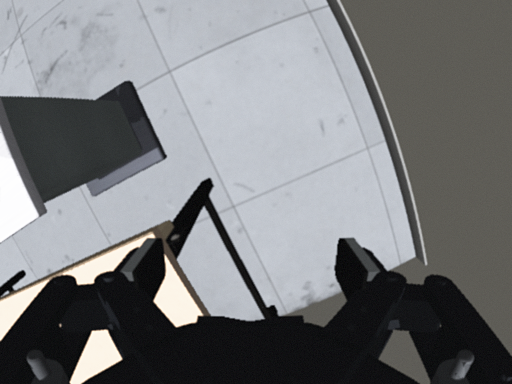

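Emit:
drive_tool(rows=[{"dx": 0,"dy": -3.4,"dz": 4.8,"ax": -1.7},{"dy": -3.5,"dz": 4.7,"ax": -1.7},{"dy": -3.7,"dz": 4.6,"ax": -1.7},{"dy": -3.8,"dz": 4.4,"ax": -1.7},{"dy": -3.9,"dz": 4.3,"ax": -1.7},{"dy": -4.1,"dz": 4.2,"ax": -1.8},{"dy": -4.2,"dz": 4.1,"ax": -1.8},{"dy": -4.3,"dz": 3.9,"ax": -1.8},{"dy": -4.4,"dz": 3.8,"ax": -1.8},{"dy": -4.5,"dz": 3.7,"ax": -1.8},{"dy": -4.6,"dz": 3.5,"ax": -1.7},{"dy": -4.8,"dz": 3.4,"ax": -1.7}], fingers=-1, squeeze=40)

```text
schema error: expected keys dx, dy, dz, ax, ay, az
```

Emit:
drive_tool(rows=[{"dy": -4.9,"dz": 3.2,"ax": -1.7},{"dy": -5.0,"dz": 3.1,"ax": -1.7},{}])

```text
schema error: expected keys dx, dy, dz, ax, ay, az
```

```bash
python3 - <<'E'
from h import *
s=sense();print(s['ee_pos'],s['clock'],s['force'])
p=read_camera('wrist');save(p,'w1');np.savez('w1',rz=p['range_z'],c=p['color'],T=p['T_tool_cam'],K=p['intrinsics'],pos=s['ee_pos'],q=s['eef_rot'])
for q in ['clamp','worn_gauge','back_plate','front_plate']:
  for d in boxes_of(q,p)[:2]: print(q,d)
plan([647,-217,235],90,1)
E
```

```text
[226.15247561 501.3329616  231.30915005] 1.25 [ 0.33076813 -0.46219743  0.55385279]
from [226.2 501.3 231.3] rot [-24.3   0.   -0. ] Yaxis [0.411 0.912 0.   ]
{'dx': -0.37, 'dy': -48.17, 'dz': 67.9, 'ax': -24.28, 'ay': 0.0, 'az': -0.0}
```

View pics/w1.png

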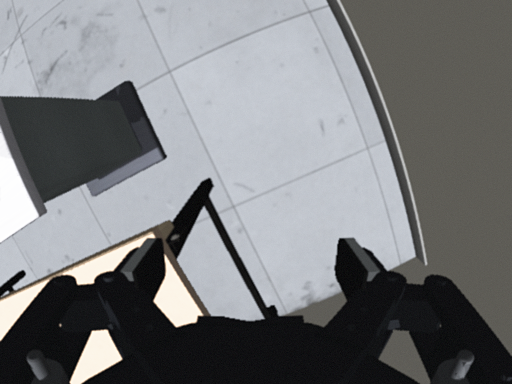

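Emit:
drive_tool(rows=[{"dx": 0,"dy": -3.4,"dz": 4.8,"ax": -1.7,"ay": 0,"az": 0},{"dx": 0,"dy": -3.5,"dz": 4.7,"ax": -1.7,"ay": 0,"az": 0},{"dx": 0,"dy": -3.7,"dz": 4.6,"ax": -1.7,"ay": 0,"az": 0},{"dx": 0,"dy": -3.8,"dz": 4.4,"ax": -1.7,"ay": 0,"az": 0},{"dx": 0,"dy": -3.9,"dz": 4.3,"ax": -1.7,"ay": 0,"az": 0},{"dx": 0,"dy": -4.1,"dz": 4.2,"ax": -1.8,"ay": 0,"az": 0},{"dx": 0,"dy": -4.2,"dz": 4.1,"ax": -1.8,"ay": 0,"az": 0},{"dx": 0,"dy": -4.3,"dz": 3.9,"ax": -1.8,"ay": 0,"az": 0},{"dx": 0,"dy": -4.4,"dz": 3.8,"ax": -1.8,"ay": 0,"az": 0},{"dx": 0,"dy": -4.5,"dz": 3.7,"ax": -1.8,"ay": 0,"az": 0},{"dx": 0,"dy": -4.6,"dz": 3.5,"ax": -1.7,"ay": 0,"az": 0},{"dx": 0,"dy": -4.8,"dz": 3.4,"ax": -1.7,"ay": 0,"az": 0}], fingers=-1, squeeze=40)

```text
clock: 3.0
ee_pos: [581.0, -105.6, 231.4]
eef_rot: [0.021, 0.707, -0.021, 0.707]
force: [1.4, 0.4, 0.1]
gripper_width: 85.3
```

Emit:
drive_tool(rows=[{"dx": 0,"dy": -4.9,"dz": 3.2,"ax": -1.7,"ay": 0,"az": 0},{"dx": 0,"dy": -5.5,"dz": 3.5,"ax": -1.7,"ay": 0,"az": 0},{"dx": 0,"dy": 0,"dz": 0,"ax": 0,"ay": 0,"az": 0}])

```text
clock: 3.38
ee_pos: [642.1, -212.1, 229.1]
eef_rot: [0.001, 0.708, -0.001, 0.707]
force: [-0.6, 1.6, -0.3]
gripper_width: 85.1
```

```bash
python3 - <<'E'
from h import *
s=sense();print(s['ee_pos'],s['clock'],s['force'])
p=read_camera('wrist');save(p,'w2');np.savez('w2',rz=p['range_z'],c=p['color'],T=p['T_tool_cam'],K=p['intrinsics'],pos=s['ee_pos'],q=s['eef_rot'])
for q in ['worn_gauge']:
  for d in boxes_of(q,p)[:2]: print(q,d)
plan([647,-217,235],90,1)
E
```

```text
[ 642.07887439 -212.0628681   229.11874598] 3.375 [-0.60302056  1.56681272 -0.34957425]
worn_gauge {'rect': [229.9, 179.7, 248.2, 229.9], 'p': 0.69}
worn_gauge {'rect': [374.0, 232.9, 410.8, 276.7], 'p': 0.65}
from [ 641.2 -208.5  230.7] rot [-0.  -0.1 -0. ] Yaxis [0.    1.    0.001]
{'dx': -0.44, 'dy': -0.85, 'dz': 0.58, 'ax': -0.03, 'ay': -0.05, 'az': -0.04}
```

View pics/w2.png

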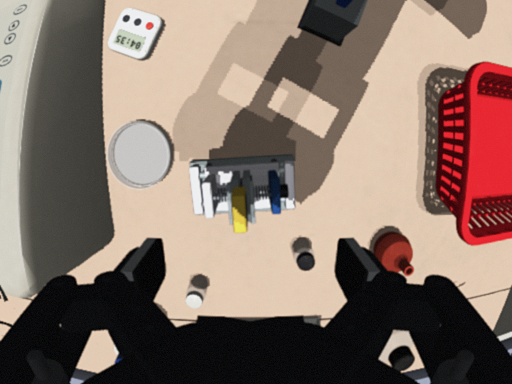

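```bash
cat >> h.py <<'E'
def wshot(n):
    s=sense();p=read_camera('wrist');save(p,n)
    return s,p
def wpts(s,p,mask=None):
    rz=p['range_z'];K=p['intrinsics']
    m=(rz>0) if mask is None else (mask&(rz>0))
    v,u=np.nonzero(m);z=rz[v,u];x=(u-K[0,2])/K[0,0];y=(v-K[1,2])/K[1,1];r=np.hypot(x,y)+1e-9
    k=np.tan(r)/r*z
    c=np.stack([x*k,y*k,z,np.ones_like(z)])
    t=(p['T_tool_cam']@c)[:3].T
    return R.from_quat(s['eef_rot']).apply(t)+np.array(s['ee_pos']), np.stack([u,v],1)
E
python3 - <<'E'
from h import *
s,p=wshot('w3');print(s['ee_pos'],s['clock'],s['force'])
P,uv=wpts(s,p);C=p['color'][uv[:,1],uv[:,0]].astype(int)
roi=(abs(P[:,0]-657)<70)&(abs(P[:,1]+217)<90)
def rep(n,m):
    Q=P[m];print(n,m.sum(),np.percentile(Q,[2,50,98],axis=0).round(1).tolist())
    if m.sum()>10:
        r=cv2.minAreaRect(Q[:,:2].astype(np.float32));print('  rect',r)
yel=roi&(C[:,0]>110)&(C[:,1]>90)&(C[:,2]<80)&(C[:,0]>C[:,2]*2)
rep('yel',yel); rep('yeltop',yel&(P[:,2]>np.percentile(P[yel,2],50)))
for a,b in [(82,96),(60,82),(10,24),(3,10)]: rep((a,b),roi&~yel&(P[:,2]>a)&(P[:,2]<b))
# height image of clamp crop
a=p['color'][140:250,175:310];cv2.imwrite('pics/w3c.png',cv2.cvtColor(cv2.resize(a,None,fx=5.5,fy=5.4,interpolation=cv2.INTER_CUBIC),cv2.COLOR_RGB2BGR))
np.savez('w3',P=P,uv=uv,C=C)
E
```

```text
[ 641.19745726 -208.45733997  230.66094068] 3.475 [-0.04624108  0.38192799  1.24439019]
yel 114 [[648.3, -227.2, 128.9], [657.5, -221.2, 133.8], [670.1, -215.5, 135.3]]
  rect ((659.3679809570312, -220.5008544921875), (25.391036987304688, 9.720085144042969), 36.15449905395508)
yeltop 57 [[648.2, -227.1, 133.8], [655.1, -222.0, 134.3], [667.7, -216.2, 135.5]]
  rect ((658.5405883789062, -220.64552307128906), (23.850231170654297, 9.053165435791016), 37.25979232788086)
(82, 96) 529 [[638.0, -235.1, 82.7], [654.1, -215.3, 91.2], [679.4, -208.3, 93.6]]
  rect ((659.6359252929688, -221.8638916015625), (43.30438232421875, 26.504955291748047), 3.364223003387451)
(60, 82) 1084 [[637.9, -261.5, 61.0], [657.4, -223.9, 73.3], [678.2, -180.6, 79.2]]
  rect ((657.768310546875, -216.73556518554688), (40.882930755615234, 91.7830581665039), 3.909616470336914)
(10, 24) 1663 [[623.4, -280.1, 11.8], [634.4, -214.1, 15.8], [692.9, -162.6, 23.9]]
  rect ((659.82958984375, -220.9741973876953), (70.47338104248047, 128.90786743164062), 3.3406219482421875)
(3, 10) 324 [[588.2, -301.4, 3.0], [623.2, -201.1, 3.3], [725.1, -130.6, 9.4]]
  rect ((656.6546020507812, -217.14093017578125), (139.0675811767578, 178.6590576171875), 0.34668856859207153)
```

View pics/w3c.png

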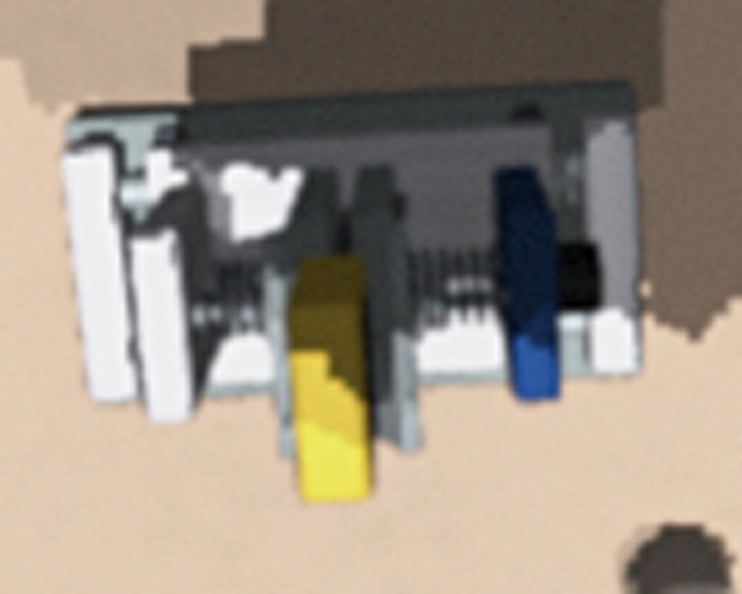

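```bash
cat > an.py <<'E'
from h import *
d=np.load('w3.npz');P,C=d['P'],d['C']
roi=(abs(P[:,0]-657)<70)&(abs(P[:,1]+217)<90)
yel=roi&(C[:,0]>50)&(C[:,1]>40)&(C[:,2]<C[:,0]*.45)&(P[:,2]>95)
Q=P[yel];print(len(Q),np.percentile(Q,[1,50,99],axis=0).round(1).tolist())
for a in range(100,138,4):
    m=(Q[:,2]>=a)&(Q[:,2]<a+4)
    if m.sum()>3: print(a,m.sum(),Q[m].min(0).round(1),Q[m].max(0).round(1),Q[m].mean(0).round(1))
T=Q[Q[:,2]>np.percentile(Q[:,2],40)];
A=np.c_[T[:,:2],np.ones(len(T))];k=np.linalg.lstsq(A,T[:,2],rcond=None)[0];print('plane',k)
# lean: top edges along y
for x0 in range(640,676,6):
    m=(T[:,0]>=x0)&(T[:,0]<x0+6)
    if m.sum()>3: print(x0,T[m][:,1].min().round(1),T[m][:,1].max().round(1),T[m][:,1].mean().round(1),T[m][:,2].mean().round(1))
t=(P[:,2]<6)&(abs(P[:,0]-600)<60)&(abs(P[:,1]+217)<90);print('table',np.median(P[t],0))
L=roi&~yel&(P[:,2]>84)&(P[:,2]<97)
for x0 in range(636,684,6):
    m=L&(P[:,0]>=x0)&(P[:,0]<x0+6); print(x0,np.sort(P[m][:,1]).round(0)[::3], P[m][:,2].mean().round(1) if m.sum() else 0)
E
python3 an.py
```

```text
561 [[640.6, -227.2, 104.1], [653.0, -221.5, 133.6], [672.5, -216.2, 135.4]]
100 5 [ 640.9 -226.3  102.7] [ 641.2 -221.5  103.8] [ 641.  -224.2  103.3]
104 13 [ 640.8 -227.   104. ] [ 641.7 -217.7  107.6] [ 641.1 -222.   105.9]
108 10 [ 640.5 -226.7  108.6] [ 642.1 -217.5  111.9] [ 641.1 -221.2  110.3]
112 14 [ 640.5 -226.5  112.2] [ 642.1 -217.4  115.8] [ 641.  -222.2  114.2]
116 14 [ 640.4 -227.2  116.8] [ 643.  -217.3  120. ] [ 641.2 -221.6  118.5]
120 11 [ 640.6 -227.   120.7] [ 642.6 -217.2  123.7] [ 641.2 -222.3  121.9]
124 16 [ 640.5 -227.4  124.1] [ 665.  -215.5  127.9] [ 643.  -221.   125.8]
128 28 [ 640.7 -227.1  128.4] [ 661.  -216.2  132. ] [ 645.4 -220.3  130.4]
132 448 [ 640.7 -227.3  132. ] [ 673.5 -216.2  135.9] [ 656.7 -221.7  133.8]
plane [-1.41182731e-01  1.59348815e+00  5.80507556e+02]
640 -227.0 -217.7 -222.7 134.0
646 -227.1 -217.7 -222.3 134.2
652 -227.2 -216.9 -221.6 134.1
658 -226.5 -216.2 -221.5 134.1
664 -226.6 -216.2 -221.4 134.1
670 -225.8 -216.2 -221.4 134.0
table [ 586.12414068 -215.55099743    1.64149152]
636 [-236. -235. -235. -234. -233. -233. -232. 
[... 370 characters left out ...]
17. -216. -216. -215.
 -215. -214. -214. -213. -213. -212. -212. -211. -211. -210. -210. -209.
 -209.] 90.7
654 [-235. -235. -234. -234. -233. -233. -216. -216. -215. -214. -214. -213.
 -213. -212. -212. -211. -211. -210. -209. -209.] 90.7
660 [-235. -234. -233. -233. -232. -232. -216. -215. -215. -214. -213. -213.
 -212. -212. -211. -211. -210. -210. -209. -209.] 90.4
666 [-235. -234. -233. -232. -232. -231. -215. -214. -214. -213. -213. -212.
 -212. -211. -211. -210. -210. -209. -209. -208. -208.] 90.6
672 [-234. -234. -233. -232. -232. -231. -216. -214. -214. -213. -212. -212.
 -211. -211. -210. -209. -209. -208. -208.] 90.3
678 [-234. -233. -233. -232. -213. -212. -210. -209. -208.] 90.5
```

```bash
python3 - <<'E'
from h import *
plan([657.5,-222,98],93.3,4)
E
```

```text
from [ 641.1 -207.6  231.3] rot [-3.3 -0.  -0. ] Yaxis [-0.001  1.     0.   ]
{'dx': 3.33, 'dy': -0.36, 'dz': 0.41, 'ax': -0.82, 'ay': -0.0, 'az': -0.01}
{'dx': 3.33, 'dy': -0.37, 'dz': 0.41, 'ax': -0.82, 'ay': -0.0, 'az': -0.01}
{'dx': 3.33, 'dy': -0.37, 'dz': 0.4, 'ax': -0.82, 'ay': -0.0, 'az': -0.01}
{'dx': 3.33, 'dy': -0.38, 'dz': 0.39, 'ax': -0.82, 'ay': -0.0, 'az': -0.01}
```

Emit:
drive_tool(rows=[{"dx": 1.0,"dy": -0.7,"dz": 0.8,"ax": -1.65,"ay": 0,"az": 0},{"dx": 2.3,"dy": -0.75,"dz": 0.8,"ax": -1.65,"ay": 0,"az": 0},{"dx": 4.0,"dy": 0,"dz": 0,"ax": 0,"ay": 0,"az": 0},{"dx": 3.5,"dy": 0,"dz": 0,"ax": 0,"ay": 0,"az": 0},{"dx": 2.5,"dy": 0,"dz": 0,"ax": 0,"ay": 0,"az": 0},{"dx": 0,"dy": 0,"dz": 0,"ax": 0,"ay": 0,"az": 0},{"dx": 0,"dy": 0,"dz": 0,"ax": 0,"ay": 0,"az": 0}])

```text
clock: 4.4
ee_pos: [658.0, -222.7, 98.9]
eef_rot: [-0.021, 0.706, 0.02, 0.707]
force: [0.3, 0.0, 0.0]
gripper_width: 85.6
```

Emit:
drive_tool(rows=[{"dx": 0,"dy": 0,"dz": 0,"ax": 0,"ay": 0,"az": 0},{"dx": 0,"dy": 0,"dz": 0,"ax": 0,"ay": 0,"az": 0},{"dx": 0,"dy": 0,"dz": 0,"ax": 0,"ay": 0,"az": 0},{"dx": 0,"dy": 0,"dz": 0,"ax": 0,"ay": 0,"az": 0},{"dx": 0,"dy": 0,"dz": 0,"ax": 0,"ay": 0,"az": 0},{"dx": 0,"dy": 0,"dz": 0,"ax": 0,"ay": 0,"az": 0}], fingers=1, squeeze=40)

```text
clock: 5.15
ee_pos: [657.6, -222.6, 98.5]
eef_rot: [-0.021, 0.707, 0.02, 0.707]
force: [0.2, 1.1, 2.4]
gripper_width: 11.5
```

Gripped at 11.5 mm. Pull straight up.

Emit:
drive_tool(rows=[{"dx": -1.5,"dy": 0,"dz": 0,"ax": 0,"ay": 0,"az": 0},{"dx": -3,"dy": 0,"dz": 0,"ax": 0,"ay": 0,"az": 0},{"dx": -4,"dy": 0,"dz": 0,"ax": 0,"ay": 0,"az": 0},{"dx": -4,"dy": 0,"dz": 0,"ax": 0,"ay": 0,"az": 0},{"dx": -1.5,"dy": 0,"dz": 0,"ax": 0,"ay": 0,"az": 0},{"dx": 0,"dy": 0,"dz": 0,"ax": 0,"ay": 0,"az": 0},{"dx": 0,"dy": 0,"dz": 0,"ax": 0,"ay": 0,"az": 0}])

```text
clock: 6.02
ee_pos: [657.1, -222.3, 236.3]
eef_rot: [-0.02, 0.708, 0.021, 0.706]
force: [0.0, -0.1, -0.8]
gripper_width: 11.3
```

```bash
python3 - <<'E'
from h import *
s,p=wshot('w4');print(s['ee_pos'],s['force'],s['gripper_width'])
P,uv=wpts(s,p);C=p['color'][uv[:,1],uv[:,0]].astype(int)
# basket rim red high points
red=(C[:,0]>120)&(C[:,1]<70)&(C[:,2]<90)&(P[:,1]>20)
Q=P[red];print('wrist basket',len(Q),Q.min(0),Q.max(0))
t=read_camera('top');save(t,'top1')
m=np.zeros(t['range_z'].shape,bool);c=t['color'].astype(int);m=(c[...,0]>110)&(c[...,1]<70)&(c[...,2]<80)
Q=pts(t,m);Q=Q[(Q[:,1]>10)&(Q[:,2]>95)];print(cv2.minAreaRect(Q[:,:2].astype(np.float32)),np.percentile(Q[:,2],[5,95]))
# taper gauge & stand from top
P=pts(t,np.ones_like(m));C=c[t['range_z']>0]
b=(abs(P[:,0]-443)<45)&(abs(P[:,1]+110)<45)
blue=b&(C[:,2]>C[:,0]*1.8)&(C[:,2]>70)
Q=P[blue];print('blue',len(Q),np.percentile(Q,[2,50,98],axis=0).round(1).tolist(),cv2.minAreaRect(Q[Q[:,2]>100][:,:2].astype(np.float32)))
S=P[b&~blue&(P[:,2]>65)&(P[:,2]<90)];print('stand',cv2.minAreaRect(S[:,:2].astype(np.float32)),np.median(S[:,2]))
plan([603,165,235],93.3,7)
E
```

```text
[ 657.09105452 -222.3279917   236.26090554] [ 0.04213995 -0.11636865 -0.83354383] 11.264376893948343
wrist basket 6952 [491.97199283  22.58428489  -8.96773492] [1080.67005997  375.02923643  161.05501776]
((687.78564453125, 164.40579223632812), (398.71636962890625, 259.74139404296875), 3.106436014175415) [102.80066096 151.73474026]Traceback (most recent call last):
  File "<stdin>", line 14, in <module>
    return _quantile_unchecked(
        a, q, axis, out, overwrite_input, method, keepdims, weights)
    return _ureduce(a,
                    func=_quantile_ureduce_func,
    ...<5 lines>...
                    overwrite_input=overwrite_input,
                    method=method)
    r = func(a, **kwargs)
    result = _quantile(arr,
                       quantiles=q,
    ...<2 lines>...
                       out=out,
                       weights=wgt)
    slices_having_nans = np.isnan(arr[-1, ...])
                                  ~~~^^^^^^^^^
IndexError: index -1 is out of bounds for axis 0 with size 0
```

View pics/w4.png

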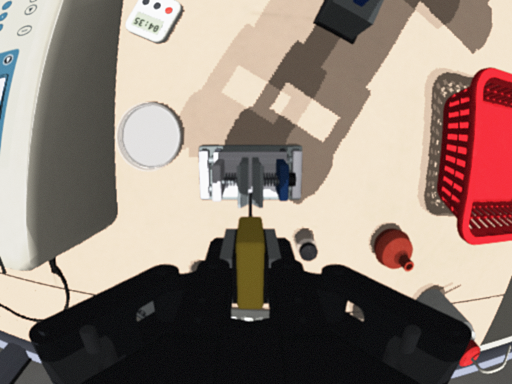

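```bash
python3 - <<'E'
from h import *
t=read_camera('top');save(t,'top1')
c=t['color'].astype(int);m=(c[...,0]>110)&(c[...,1]<70)&(c[...,2]<80)
Q=pts(t,m);Q=Q[(Q[:,1]>10)&(Q[:,2]>98)&(Q[:,2]<114)&(Q[:,0]<750)];print(cv2.minAreaRect(Q[:,:2].astype(np.float32)),np.percentile(Q,[1,99],axis=0))
plan([603,165,235],93.3,7)
E
```

```text
((598.8785400390625, 159.920166015625), (220.82156372070312, 260.4339904785156), 3.2214317321777344) [[485.47657615  28.94154886 101.04959491]
 [710.93735122 289.56036654 110.13469069]]
from [ 657.3 -222.4  236.8] rot [ 0.  -0.1 -0.1] Yaxis [-0.058  0.998  0.001]
{'dx': 0.03, 'dy': 5.57, 'dz': -0.45, 'ax': 0.0, 'ay': -0.02, 'az': -0.01}
{'dx': 0.03, 'dy': 5.57, 'dz': -0.45, 'ax': 0.0, 'ay': -0.02, 'az': -0.01}
{'dx': 0.03, 'dy': 5.57, 'dz': -0.45, 'ax': 0.0, 'ay': -0.02, 'az': -0.01}
{'dx': 0.03, 'dy': 5.57, 'dz': -0.45, 'ax': 0.0, 'ay': -0.02, 'az': -0.01}
{'dx': 0.03, 'dy': 5.57, 'dz': -0.46, 'ax': 0.0, 'ay': -0.02, 'az': -0.01}
{'dx': 0.03, 'dy': 5.57, 'dz': -0.46, 'ax': 0.0, 'ay': -0.02, 'az': -0.01}
{'dx': 0.03, 'dy': 5.57, 'dz': -0.46, 'ax': 0.0, 'ay': -0.02, 'az': -0.01}
```

View pics/top1.png

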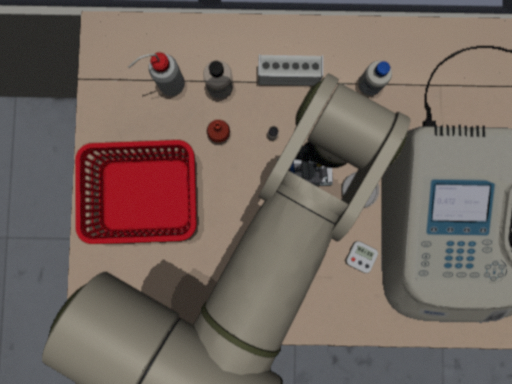

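Emit:
drive_tool(rows=[{"dx": 0,"dy": 3,"dz": -0.3,"ax": 0,"ay": 0,"az": 0},{"dx": 0,"dy": 5.5,"dz": -0.5,"ax": 0,"ay": 0,"az": 0},{"dx": 0,"dy": 5.7,"dz": -0.5,"ax": 0,"ay": 0,"az": 0},{"dx": 0,"dy": 5.7,"dz": -0.5,"ax": 0,"ay": 0,"az": 0},{"dx": 0,"dy": 5.7,"dz": -0.5,"ax": 0,"ay": 0,"az": 0},{"dx": 0,"dy": 5.7,"dz": -0.5,"ax": 0,"ay": 0,"az": 0},{"dx": 0,"dy": 4.5,"dz": -0.4,"ax": 0,"ay": 0,"az": 0},{"dx": 0,"dy": 2.7,"dz": -0.4,"ax": 0,"ay": 0,"az": 0},{"dx": 2,"dy": 0,"dz": 0,"ax": 0,"ay": 0,"az": 0},{"dx": 5,"dy": 0,"dz": 0,"ax": 0,"ay": 0,"az": 0},{"dx": 4.5,"dy": 0,"dz": 0,"ax": 0,"ay": 0,"az": 0},{"dx": 2,"dy": 0,"dz": 0,"ax": 0,"ay": 0,"az": 0}])

```text
clock: 7.68
ee_pos: [597.9, 159.6, 100.0]
eef_rot: [-0.021, 0.709, 0.02, 0.705]
force: [1.1, -0.4, -0.2]
gripper_width: 11.2
```

Emit:
drive_tool(rows=[{"dx": 0,"dy": 0,"dz": 0,"ax": 0,"ay": 0,"az": 0},{"dx": 0,"dy": 0,"dz": 0,"ax": 0,"ay": 0,"az": 0}])

```text
clock: 7.92
ee_pos: [599.8, 159.8, 104.3]
eef_rot: [-0.02, 0.706, 0.02, 0.707]
force: [-0.3, 0.4, 1.0]
gripper_width: 11.5
```

Emit:
drive_tool(rows=[{"dx": 0,"dy": 0,"dz": 0,"ax": 0,"ay": 0,"az": 0},{"dx": 0,"dy": 0,"dz": 0,"ax": 0,"ay": 0,"az": 0},{"dx": 0,"dy": 0,"dz": 0,"ax": 0,"ay": 0,"az": 0},{"dx": 0,"dy": 0,"dz": 0,"ax": 0,"ay": 0,"az": 0},{"dx": 0,"dy": 0,"dz": 0,"ax": 0,"ay": 0,"az": 0},{"dx": -3,"dy": 0,"dz": 0,"ax": 0,"ay": 0,"az": 0},{"dx": -5,"dy": 0,"dz": 0,"ax": 0,"ay": 0,"az": 0},{"dx": -4,"dy": 0,"dz": 0,"ax": 0,"ay": 0,"az": 0},{"dx": -2,"dy": 0,"dz": 0,"ax": 0,"ay": 0,"az": 0},{"dx": 0,"dy": 0,"dz": 0,"ax": 0,"ay": 0,"az": 0},{"dx": 0,"dy": 0,"dz": 0,"ax": 0,"ay": 0,"az": 0}], fingers=-1)

```text
clock: 9.3
ee_pos: [598.9, 159.7, 242.0]
eef_rot: [-0.021, 0.708, 0.02, 0.706]
force: [-0.1, -0.1, -1.0]
gripper_width: 85.4
```

```bash
python3 - <<'E'
from h import *
s,p=wshot('w5');print(s['ee_pos'],s['clock'],s['force'],s['gripper_width'])
P,uv=wpts(s,p);C=p['color'][uv[:,1],uv[:,0]].astype(int)
y=(C[:,0]>50)&(C[:,1]>40)&(C[:,2]<C[:,0]*.45)&(C[:,1]>C[:,0]*.6)&(abs(P[:,0]-600)<130)&(abs(P[:,1]-160)<140)
print(y.sum(),P[y].min(0),P[y].max(0))
plan([430,-110,240],90,10)
E
```

```text
[598.91340665 159.67376635 241.97709534] 9.3 [-0.06272658 -0.05987496 -0.96024222] 85.38300005628649
630 [577.76326975 224.71298084   5.21711757] [611.95940267 261.49032267  19.97009336]
from [598.9 159.7 241.8] rot [ 3.3 -0.1  0. ] Yaxis [-0.058  0.998 -0.   ]
{'dx': 0.02, 'dy': -2.59, 'dz': -1.84, 'ax': 0.33, 'ay': -0.01, 'az': 0.0}
{'dx': 0.02, 'dy': -2.61, 'dz': -1.83, 'ax': 0.33, 'ay': -0.01, 'az': 0.0}
{'dx': 0.02, 'dy': -2.62, 'dz': -1.81, 'ax': 0.33, 'ay': -0.01, 'az': 0.0}
{'dx': 0.02, 'dy': -2.63, 'dz': -1.8, 'ax': 0.33, 'ay': -0.01, 'az': 0.0}
{'dx': 0.02, 'dy': -2.64, 'dz': -1.78, 'ax': 0.33, 'ay': -0.01, 'az': 0.0}
{'dx': 0.02, 'dy': -2.65, 'dz': -1.77, 'ax': 0.33, 'ay': -0.01, 'az': 0.0}
{'dx': 0.02, 'dy': -2.66, 'dz': -1.75, 'ax': 0.33, 'ay': -0.01, 'az': 0.0}
{'dx': 0.02, 'dy': -2.67, 'dz': -1.74, 'ax': 0.33, 'ay': -0.01, 'az': 0.0}
{'dx': 0.02, 'dy': -2.68, 'dz': -1.72, 'ax': 0.33, 'ay': -0.01, 'az': 0.0}
{'dx': 0.02, 'dy': -2.69, 'dz': -1.7, 'ax': 0.33, 'ay': -0.01, 'az': 0.0}
```

View pics/w5.png

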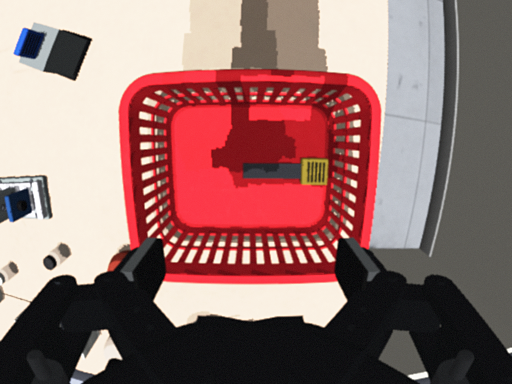

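Emit:
drive_tool(rows=[{"dx": 0,"dy": -1.5,"dz": -1.2,"ax": 1,"ay": 0,"az": 0},{"dx": 0,"dy": -3,"dz": -2,"ax": 2.5,"ay": 0,"az": 0},{"dx": 0,"dy": -4,"dz": -2.7,"ax": 2.5,"ay": 0,"az": 0},{"dx": 0,"dy": -4.3,"dz": -2.4,"ax": 2.5,"ay": 0,"az": 0},{"dx": 0,"dy": -4.4,"dz": -2.2,"ax": 3,"ay": 0,"az": 0},{"dx": 0,"dy": -4.5,"dz": -2,"ax": 3,"ay": 0,"az": 0},{"dx": 0,"dy": -4.5,"dz": -1.5,"ax": 3.5,"ay": 0,"az": 0},{"dx": 0,"dy": -3.5,"dz": -0.8,"ax": 3.5,"ay": 0,"az": 0},{"dx": 0,"dy": -1.2,"dz": 0,"ax": 3.5,"ay": 0,"az": 0},{"dx": 0,"dy": 0,"dz": 0,"ax": 0,"ay": 0,"az": 0},{"dx": 0,"dy": 0,"dz": 0,"ax": 0,"ay": 0,"az": 0},{"dx": 0,"dy": 0,"dz": 0,"ax": 0,"ay": 0,"az": 0}])

```text
clock: 10.85
ee_pos: [420.8, -135.6, 243.2]
eef_rot: [0.132, 0.695, -0.132, 0.695]
force: [0.2, 0.0, 0.3]
gripper_width: 85.6
```

```bash
python3 - <<'E'
from h import *
s,p=wshot('w6');print(s['ee_pos'],s['clock'],s['force'],s['gripper_width'])
P,uv=wpts(s,p);C=p['color'][uv[:,1],uv[:,0]].astype(int)
b=(abs(P[:,0]-443)<55)&(abs(P[:,1]+110)<55)
blue=b&(C[:,2]>C[:,0]*1.6)&(C[:,2]>50)&(P[:,2]>80)
Q=P[blue];print('blue',len(Q),np.percentile(Q,[2,50,98],axis=0).round(1).tolist());zt=np.percentile(Q[:,2],90);print(zt,cv2.minAreaRect(Q[Q[:,2]>zt-4][:,:2].astype(np.float32)))
S=P[b&~blue&(P[:,2]>70)&(P[:,2]<84)];print('stand',cv2.minAreaRect(S[:,:2].astype(np.float32)),np.median(S[:,2]))
t=(abs(P[:,2])<8)&(abs(P[:,0]-443)<120)&(abs(P[:,1]+110)<120);print('table',np.median(P[t][:,2]))
plan([440,-110,100],68,6)
E
```

```text
[ 420.7536249  -135.64428539  243.21750012] 10.85 [0.23576868 0.03986235 0.28272686] 85.56066700856206
blue 384 [[423.0, -122.7, 111.7], [438.1, -113.3, 113.9], [453.4, -104.5, 115.3]]
114.76976723322743 ((438.7204284667969, -113.85120391845703), (11.790681838989258, 33.265541076660156), 69.42448425292969)
stand ((439.1860656738281, -113.64246368408203), (50.482635498046875, 56.783878326416016), 68.55840301513672) 79.00103776417869
table 1.6503771445411815
from [ 420.7 -135.8  243.2] rot [ 0.4 -0.  -0. ] Yaxis [0.368 0.93  0.   ]
{'dx': 2.39, 'dy': 0.52, 'dz': 0.14, 'ax': 0.07, 'ay': -0.0, 'az': -0.0}
{'dx': 2.39, 'dy': 0.52, 'dz': 0.14, 'ax': 0.07, 'ay': -0.0, 'az': -0.0}
{'dx': 2.39, 'dy': 0.52, 'dz': 0.14, 'ax': 0.07, 'ay': -0.0, 'az': -0.0}
{'dx': 2.39, 'dy': 0.52, 'dz': 0.14, 'ax': 0.07, 'ay': -0.0, 'az': -0.0}
{'dx': 2.39, 'dy': 0.52, 'dz': 0.14, 'ax': 0.07, 'ay': -0.0, 'az': -0.0}
{'dx': 2.39, 'dy': 0.52, 'dz': 0.14, 'ax': 0.07, 'ay': -0.0, 'az': -0.0}
```

View pics/w6.png

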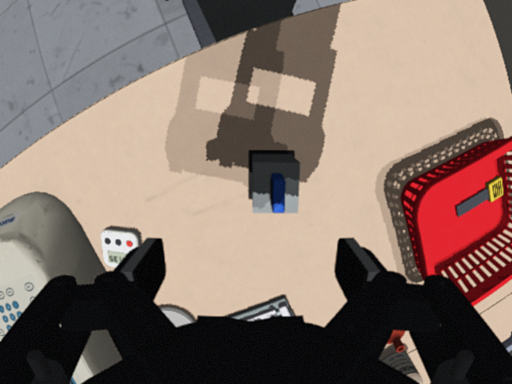

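Emit:
drive_tool(rows=[{"dx": 1,"dy": 1.35,"dz": 0.4,"ax": -0.3,"ay": 0,"az": 0},{"dx": 3,"dy": 1.35,"dz": 0.4,"ax": -0.3,"ay": 0,"az": 0},{"dx": 5,"dy": 0,"dz": 0,"ax": 0,"ay": 0,"az": 0},{"dx": 4,"dy": 0,"dz": 0,"ax": 0,"ay": 0,"az": 0},{"dx": 2.5,"dy": 0,"dz": 0,"ax": 0,"ay": 0,"az": 0},{"dx": 0,"dy": 0,"dz": 0,"ax": 0,"ay": 0,"az": 0},{"dx": 0,"dy": 0,"dz": 0,"ax": 0,"ay": 0,"az": 0},{"dx": 0,"dy": 0,"dz": 0,"ax": 0,"ay": 0,"az": 0}])

```text
clock: 11.9
ee_pos: [438.4, -114.3, 89.3]
eef_rot: [0.129, 0.694, -0.13, 0.696]
force: [-0.5, 0.0, -0.4]
gripper_width: 85.6
```

```bash
python3 - <<'E'
from h import *
plan([438.8,-113.8,81],69,1)
E
```

```text
from [ 438.4 -114.3   89.3] rot [-0.1  0.1  0. ] Yaxis [ 0.359  0.933 -0.   ]
{'dx': 0.83, 'dy': 0.07, 'dz': 0.02, 'ax': -0.07, 'ay': 0.13, 'az': 0.02}
```

Emit:
drive_tool(rows=[{"dx": 0.7,"dy": 0.05,"dz": 0,"ax": 0,"ay": 0,"az": 0},{"dx": 0,"dy": 0,"dz": 0,"ax": 0,"ay": 0,"az": 0},{"dx": 0,"dy": 0,"dz": 0,"ax": 0,"ay": 0,"az": 0}])

```text
clock: 12.28
ee_pos: [438.0, -113.8, 81.4]
eef_rot: [0.129, 0.695, -0.129, 0.695]
force: [-0.3, -0.4, 0.6]
gripper_width: 85.4
```

Emit:
drive_tool(rows=[{"dx": 0,"dy": 0,"dz": 0,"ax": 0,"ay": 0,"az": 0},{"dx": 0,"dy": 0,"dz": 0,"ax": 0,"ay": 0,"az": 0},{"dx": 0,"dy": 0,"dz": 0,"ax": 0,"ay": 0,"az": 0},{"dx": 0,"dy": 0,"dz": 0,"ax": 0,"ay": 0,"az": 0},{"dx": 0,"dy": 0,"dz": 0,"ax": 0,"ay": 0,"az": 0},{"dx": 0,"dy": 0,"dz": 0,"ax": 0,"ay": 0,"az": 0},{"dx": 0,"dy": 0,"dz": 0,"ax": 0,"ay": 0,"az": 0}], fingers=1, squeeze=60)

```text
clock: 13.15
ee_pos: [438.0, -113.8, 81.5]
eef_rot: [0.129, 0.695, -0.129, 0.695]
force: [-1.0, 0.8, 3.5]
gripper_width: 11.1
```

Emit:
drive_tool(rows=[{"dx": -1,"dy": 0,"dz": 0,"ax": 0,"ay": 0,"az": 0},{"dx": -2.5,"dy": 0,"dz": 0,"ax": 0,"ay": 0,"az": 0},{"dx": -4,"dy": 0,"dz": 0,"ax": 0,"ay": 0,"az": 0},{"dx": -4,"dy": 0,"dz": 0,"ax": 0,"ay": 0,"az": 0},{"dx": -3,"dy": 0,"dz": 0,"ax": 0,"ay": 0,"az": 0},{"dx": -1,"dy": 0,"dz": 0,"ax": 0,"ay": 0,"az": 0},{"dx": 0,"dy": 0,"dz": 0,"ax": 0,"ay": 0,"az": 0}])

```text
clock: 14.02
ee_pos: [437.8, -113.7, 236.1]
eef_rot: [0.129, 0.695, -0.129, 0.695]
force: [-0.3, 0.6, -1.5]
gripper_width: 11.1
```

```bash
python3 - <<'E'
from h import *
s,p=wshot('w7');print(s['ee_pos'],s['clock'],s['force'],s['gripper_width'])
plan([620,-222,235],93.3,7)
E
```

```text
[ 437.83155262 -113.72493551  236.1228229 ] 14.025 [-0.27454041  0.59079628 -1.50438855] 11.099241149549597
from [ 437.6 -113.6  235.4] rot [-24.4  -0.1  -0. ] Yaxis [0.36  0.933 0.   ]
{'dx': 0.0, 'dy': -0.51, 'dz': 2.99, 'ax': -3.48, 'ay': -0.01, 'az': -0.0}
{'dx': 0.0, 'dy': -0.69, 'dz': 2.95, 'ax': -3.48, 'ay': -0.01, 'az': -0.0}
{'dx': 0.0, 'dy': -0.87, 'dz': 2.9, 'ax': -3.48, 'ay': -0.01, 'az': -0.0}
{'dx': 0.0, 'dy': -1.04, 'dz': 2.85, 'ax': -3.48, 'ay': -0.01, 'az': -0.0}
{'dx': 0.0, 'dy': -1.21, 'dz': 2.78, 'ax': -3.48, 'ay': -0.01, 'az': -0.0}
{'dx': 0.0, 'dy': -1.38, 'dz': 2.7, 'ax': -3.48, 'ay': -0.01, 'az': -0.0}
{'dx': 0.01, 'dy': -1.54, 'dz': 2.61, 'ax': -3.48, 'ay': -0.01, 'az': -0.0}
```

View pics/w7.png

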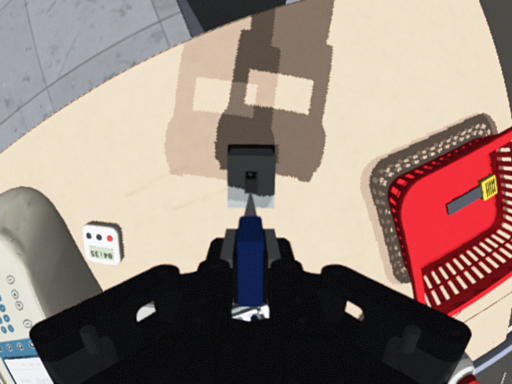

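Emit:
drive_tool(rows=[{"dx": 0,"dy": -0.5,"dz": 3,"ax": -3.5,"ay": 0,"az": 0},{"dx": 0,"dy": -0.7,"dz": 3,"ax": -3.5,"ay": 0,"az": 0},{"dx": 0,"dy": -0.9,"dz": 2.9,"ax": -3.5,"ay": 0,"az": 0},{"dx": 0,"dy": -1,"dz": 2.8,"ax": -3.5,"ay": 0,"az": 0},{"dx": 0,"dy": -1.2,"dz": 2.8,"ax": -3.5,"ay": 0,"az": 0},{"dx": 0,"dy": -1.4,"dz": 2.7,"ax": -3.5,"ay": 0,"az": 0},{"dx": 0,"dy": -1.5,"dz": 2.6,"ax": -3.4,"ay": 0,"az": 0},{"dx": 0,"dy": 0,"dz": 0,"ax": 0,"ay": 0,"az": 0},{"dx": 0,"dy": 0,"dz": 0,"ax": 0,"ay": 0,"az": 0},{"dx": 0,"dy": 0,"dz": 0,"ax": 0,"ay": 0,"az": 0}])

```text
clock: 15.32
ee_pos: [620.1, -221.4, 236.3]
eef_rot: [-0.02, 0.707, 0.021, 0.707]
force: [-0.2, -0.8, -1.6]
gripper_width: 11.0
```

```bash
python3 - <<'E'
from h import *
s,p=wshot('w8');print(s['ee_pos'],s['clock'],s['force'],s['gripper_width'])
P,uv=wpts(s,p);C=p['color'][uv[:,1],uv[:,0]].astype(int)
np.savez('w8',P=P,uv=uv,C=C)
roi=(abs(P[:,0]-657)<60)&(abs(P[:,1]+220)<40)
L=roi&(P[:,2]>84)&(P[:,2]<97)
for x0 in range(636,684,6):
    m=L&(P[:,0]>=x0)&(P[:,0]<x0+6); print(x0,np.sort(P[m][:,1]).round(0)[::2], P[m][:,2].mean().round(1) if m.sum() else 0)
print(np.percentile(P[L],[1,99],axis=0), cv2.minAreaRect(P[L][:,:2].astype(np.float32)))
B=(abs(P[:,0]-657)<60)&(abs(P[:,1]+220)<90)&(P[:,2]>10)&(P[:,2]<24);print(cv2.minAreaRect(P[B][:,:2].astype(np.float32)))
# blade tip in tool frame: find blue + blade near
T=R.from_quat(s['eef_rot']).inv().apply(P-s['ee_pos'])
m=(abs(T[:,1])<15)&(T[:,0]>-45)&(T[:,0]<90)&(abs(T[:,2])<25)
for a in range(-20,85,8):
    k=m&(T[:,0]>=a)&(T[:,0]<a+8)
    if k.sum(): print(a,k.sum(),T[k].min(0).round(1),T[k].max(0).round(1),T[k].mean(0).round(1))
a=p['color'][120:320,160:340];cv2.imwrite('pics/w8c.png',cv2.cvtColor(cv2.resize(a,None,fx=3,fy=3,interpolation=cv2.INTER_CUBIC),cv2.COLOR_RGB2BGR))
E
```

```text
[ 620.0974257  -221.3647575   236.26194695] 15.325 [-0.1863228  -0.81176224 -1.55706816] 11.007540013163688
636 [-236. -236. -235. -235. -234. -234. -233. -233. -232. -232. -231. -231.
 -230. -230. -229. -229. -228. -217. -216. -216. -215. -215. -215. -214.
 -214. -214. -213. -213. -213. -212. -212. -211. -211.] 89.8
642 [-236. -236. -236. -235. -235. -235. -234. -234. -234. -233. -233. -232.
 -232. -232. -231. -231. -231. -230. -230. -229. -229. -229. -228. -228.
 -215. -215. -214. -214. -214. -213. -213. -213. -212. -212. -212. -211.
 -211. -210.] 90.5
648 [-236. -236. -236. -235. -235. -234. -234. -234. -233. -233. -233. -232.
 -232. -232. -231. -231. -231. -230. -230. -230. -229. -229. -228. -228.
 -213. -212. -212. -211. -211. -211. -210. -210.] 90.2
654 [-236. -236. -236. -235. -234. -234. -234. -233. -233. -233. -232. -232.
 -232. -230. -229. -228.] 90.5
660 [-234. -234. -234. -233. -233. -233. -232. -232.] 92.0
666 [-234.] 92.1
672 [] 0
678 [] 0
[[ 637.79056508 -236.22460031   84.25330753]
 [ 665.38321935 -210.2823378    93.94535581]] ((651.9358520507812, -223.06015014648438), (27.68532371520996, 25.92772102355957), 3.848914623260498)
((659.4046630859375, -222.11167907714844), (69.0093002319336, 129.17344665527344), 3.3558456897735596)
-20 375 [-20. -15. -17.] [-12.   14.9  -7. ] [-16.1   0.1 -12.9]
-12 274 [-11.9 -14.9 -17. ] [-4.1 14.5 -7.1] [ -8.6  -0.2 -13.7]
-4 58 [ -4.   -6.3 -16.9] [  1.1   5.5 -14.6] [ -1.5  -0.2 -16. ]
20 43 [21.9 -3.7 -9.6] [27.9  3.5 -8.5] [24.8 -0.  -9. ]
28 42 [28.  -3.7 -9.5] [35.8  3.  -8.7] [31.7 -0.5 -9. ]
36 32 [36.6 -2.7 -9.3] [44.   2.6 -8.6] [40.   0.  -8.9]
44 22 [44.4 -2.7 -9.3] [50.6  2.  -8.8] [47.5 -0.2 -9. ]
52 20 [52.  -2.1 -9.3] [59.8  1.4 -8.5] [56.  -0.3 -8.9]
60 9 [60.7 -1.5 -9.2] [65.9  0.7 -8.8] [63.8 -0.3 -9. ]
68 6 [68.5 -0.8 -9. ] [72.7  0.7 -8.6] [70.4 -0.  -8.8]
```

View pics/w8c.png

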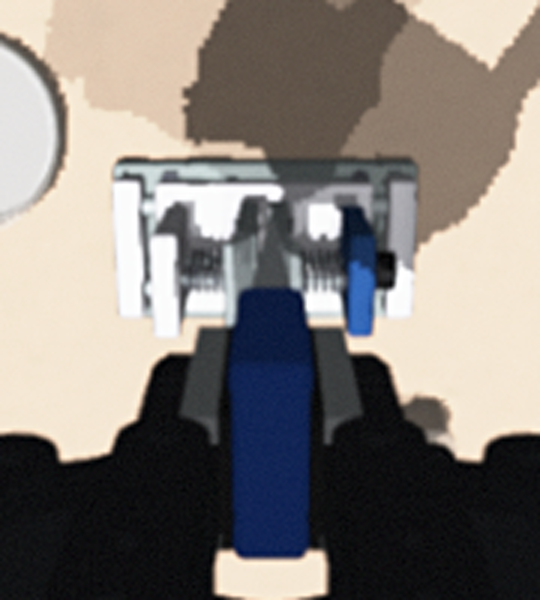

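```bash
python3 - <<'E'
from h import *
plan([658,-222.6,175],93.3,3)
E
```

```text
from [ 620.2 -221.4  236.5] rot [ 0. -0. -0.] Yaxis [-0.058  0.998  0.   ]
{'dx': 2.05, 'dy': -0.11, 'dz': 1.26, 'ax': 0.0, 'ay': -0.0, 'az': -0.0}
{'dx': 2.05, 'dy': -0.11, 'dz': 1.26, 'ax': 0.0, 'ay': -0.0, 'az': -0.0}
{'dx': 2.05, 'dy': -0.11, 'dz': 1.26, 'ax': 0.0, 'ay': -0.0, 'az': -0.0}
```

Emit:
drive_tool(rows=[{"dx": 1,"dy": -0.1,"dz": 1.3,"ax": 0,"ay": 0,"az": 0},{"dx": 2,"dy": -0.1,"dz": 1.3,"ax": 0,"ay": 0,"az": 0},{"dx": 2,"dy": -0.1,"dz": 1.2,"ax": 0,"ay": 0,"az": 0},{"dx": 1.2,"dy": 0,"dz": 0,"ax": 0,"ay": 0,"az": 0},{"dx": 0,"dy": 0,"dz": 0,"ax": 0,"ay": 0,"az": 0},{"dx": 0,"dy": 0,"dz": 0,"ax": 0,"ay": 0,"az": 0},{"dx": 0,"dy": 0,"dz": 0,"ax": 0,"ay": 0,"az": 0}])

```text
clock: 16.25
ee_pos: [658.8, -222.8, 175.3]
eef_rot: [-0.021, 0.706, 0.02, 0.707]
force: [0.4, 0.3, -1.2]
gripper_width: 11.2
```

```bash
python3 - <<'E'
from h import *
F=[]
for i in range(4):
    p=read_camera('scene'); s=sense();F.append(s['force'])
print(s['ee_pos'],np.mean(F,0),np.std(F,0),s['moment'])
c=p['color'][160:260,230:340];cv2.imwrite('pics/s2.png',cv2.cvtColor(cv2.resize(c,None,fx=6,fy=6,interpolation=cv2.INTER_CUBIC),cv2.COLOR_RGB2BGR))
E
```

```text
[ 658.73098095 -222.63601174  174.72416719] [-0.01293215  0.0527257  -1.14476235] [0.27841215 0.4159019  0.12480292] [-0.00010409  0.00024354 -0.01999486]
```

View pics/s2.png

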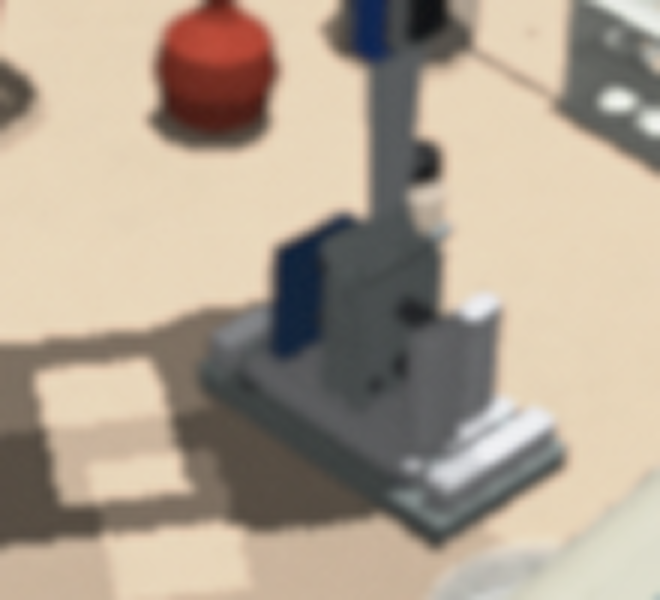

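Emit:
drive_tool(rows=[{"dx": 1,"dy": 0,"dz": 0,"ax": 0,"ay": 0,"az": 0},{"dx": 1,"dy": 0,"dz": 0,"ax": 0,"ay": 0,"az": 0},{"dx": 1,"dy": 0,"dz": 0,"ax": 0,"ay": 0,"az": 0},{"dx": 0,"dy": 0,"dz": 0,"ax": 0,"ay": 0,"az": 0},{"dx": 0,"dy": 0,"dz": 0,"ax": 0,"ay": 0,"az": 0}])

```text
clock: 17.08
ee_pos: [658.9, -222.7, 144.5]
eef_rot: [-0.021, 0.707, 0.02, 0.707]
force: [-0.4, -0.1, -0.2]
gripper_width: 11.0
```

Emit:
drive_tool(rows=[{"dx": 0.3,"dy": 0,"dz": 0,"ax": 0,"ay": 0,"az": 0},{"dx": 0.3,"dy": 0,"dz": 0,"ax": 0,"ay": 0,"az": 0},{"dx": 0,"dy": 0,"dz": 0,"ax": 0,"ay": 0,"az": 0},{"dx": 0,"dy": 0,"dz": 0,"ax": 0,"ay": 0,"az": 0}])

```text
clock: 17.58
ee_pos: [658.7, -222.6, 138.3]
eef_rot: [-0.02, 0.707, 0.021, 0.707]
force: [-0.6, 0.4, -1.7]
gripper_width: 10.9
```

Emit:
drive_tool(rows=[{"dx": 0.2,"dy": 0,"dz": 0,"ax": 0,"ay": 0,"az": 0},{"dx": 0.2,"dy": 0,"dz": 0,"ax": 0,"ay": 0,"az": 0},{"dx": 0,"dy": 0,"dz": 0,"ax": 0,"ay": 0,"az": 0},{"dx": 0,"dy": 0,"dz": 0,"ax": 0,"ay": 0,"az": 0}])

```text
clock: 18.08
ee_pos: [658.7, -222.6, 134.3]
eef_rot: [-0.02, 0.707, 0.021, 0.707]
force: [0.6, 0.2, -0.8]
gripper_width: 11.6
```

Emit:
drive_tool(rows=[{"dx": 0.2,"dy": 0,"dz": 0,"ax": 0,"ay": 0,"az": 0},{"dx": 0.2,"dy": 0,"dz": 0,"ax": 0,"ay": 0,"az": 0},{"dx": 0,"dy": 0,"dz": 0,"ax": 0,"ay": 0,"az": 0}])

```text
clock: 18.45
ee_pos: [658.7, -222.6, 130.1]
eef_rot: [-0.02, 0.707, 0.02, 0.707]
force: [0.1, -0.5, -1.2]
gripper_width: 11.2
```

Emit:
drive_tool(rows=[{"dx": 0.2,"dy": 0,"dz": 0,"ax": 0,"ay": 0,"az": 0},{"dx": 0.1,"dy": 0,"dz": 0,"ax": 0,"ay": 0,"az": 0},{"dx": 0,"dy": 0,"dz": 0,"ax": 0,"ay": 0,"az": 0}])

```text
clock: 18.82
ee_pos: [658.8, -222.7, 127.5]
eef_rot: [-0.021, 0.707, 0.02, 0.707]
force: [0.6, -0.0, 2.3]
gripper_width: 11.1
```

Emit:
drive_tool(rows=[{"dx": 0.2,"dy": 0,"dz": 0,"ax": 0,"ay": 0,"az": 0},{"dx": 0.1,"dy": 0,"dz": 0,"ax": 0,"ay": 0,"az": 0},{"dx": 0,"dy": 0,"dz": 0,"ax": 0,"ay": 0,"az": 0}])

```text
clock: 19.2
ee_pos: [658.9, -222.7, 124.6]
eef_rot: [-0.021, 0.707, 0.02, 0.707]
force: [0.4, -0.2, 4.2]
gripper_width: 10.9
```

```bash
python3 - <<'E'
from h import *
F=[]
for i in range(5):
    p=read_camera('top'); s=sense();F.append(s['force'])
print(s['clock'],s['ee_pos'],np.mean(F,0),np.std(F,0),s['moment'])
E
```

```text
19.45 [ 658.86886186 -222.69859659  124.5386632 ] [ 0.72822432 -0.07989269  4.98867404] [0.59790324 0.51400156 0.2320886 ] [-0.03965648 -0.13557609  0.00219525]
```

```bash
python3 - <<'E'
from h import *
F=[];M=[]
s,w=wshot('w9')
for i in range(4):
    p=read_camera('scene'); s=sense();F.append(s['force']);M.append(s['moment'])
print(s['clock'],s['ee_pos'],s['gripper_width'],np.mean(F,0),np.mean(M,0))
a=cv2.resize(p['color'][160:260,230:340],None,fx=4,fy=5,interpolation=cv2.INTER_CUBIC)
b=cv2.resize(w['color'][140:265,205:295],None,fx=4,fy=4,interpolation=cv2.INTER_CUBIC)
cv2.imwrite('pics/c9.png',cv2.cvtColor(np.hstack([a,b]),cv2.COLOR_RGB2BGR))
P,uv=wpts(s,w);C=w['color'][uv[:,1],uv[:,0]].astype(int)
y=(C[:,0]>50)&(C[:,1]>40)&(C[:,2]<C[:,0]*.45)&(C[:,1]>C[:,0]*.6)&(abs(P[:,0]-600)<130)&(abs(P[:,1]-160)<140)
print('worn',y.sum(),P[y].min(0) if y.sum() else 0,P[y].max(0) if y.sum() else 0)
T=R.from_quat(s['eef_rot']).inv().apply(P-s['ee_pos'])
for a0 in (24,32):
    m=(abs(T[:,1])<6)&(T[:,0]>a0)&(T[:,0]<a0+8)&(abs(T[:,2])<14); 
    if m.sum(): print(T[m].mean(0).round(1),m.sum())
L=(abs(P[:,0]-657)<30)&(abs(P[:,1]+220)<20)&(P[:,2]>84)&(P[:,2]<97)
print('lips min x',np.percentile(P[L],[2,98],axis=0).round(1))
E
```

```text
19.7 [ 658.88367672 -222.68110279  124.54014877] 10.777968474604245 [ 0.49478076 -0.12311883  5.20725432] [-0.02408979 -0.12493005  0.00447235]
worn 0 0 0
[27.7 -0.3 -9. ] 50
[37.3  0.6 -8.5] 64
lips min x [[ 637.9 -236.6   84.3]
 [ 661.3 -210.2   94. ]]
```

View pics/c9.png

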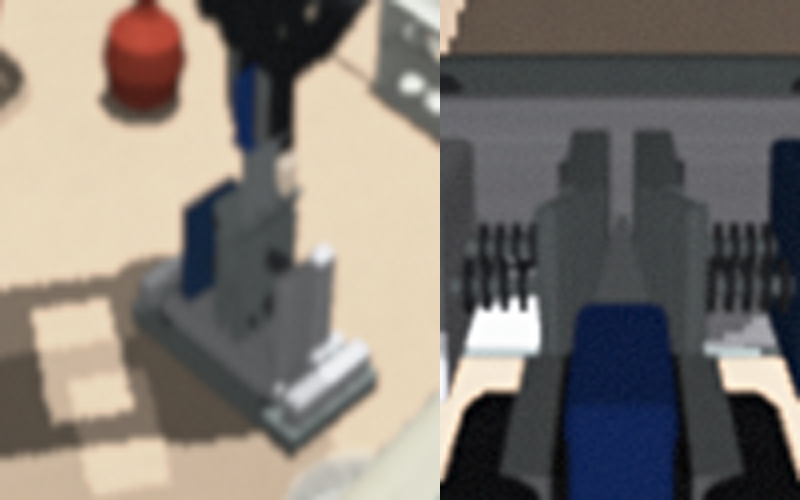

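```bash
python3 - <<'E'
from h import *
t=read_camera('top')
c=t['color'].astype(int);m=(c[...,0]>60)&(c[...,1]>c[...,0]*.6)&(c[...,2]<c[...,0]*.45)
Q=pts(t,m);Q=Q[(abs(Q[:,0]-600)<110)&(abs(Q[:,1]-160)<130)];print('worn handle',len(Q),np.median(Q,0))
s=sense();print(s['clock'],s['force'],s['gripper_width'])
hand_in()
E
```

```text
worn handle 227 [597.66563501 243.62403781  13.86567024]
19.75 [-0.70122522 -0.43654805  5.24258846] 10.702089992916228
the job is handed in; nothing more can be done
```

I pulled the worn gauge straight up out of the clamp and released it in the red basket. Then I lifted the taper gauge from its stand and lowered it between the plates in small steps. At about 20 s of the 64 s I handed the job in, with the gauge still gripped and held still.

**Worn gauge:** the last top view showed the handle lying near the basket floor, about 14 mm above the table and inside the walls. The final wrist picture did not show the basket, so this rests on the top view and an earlier wrist picture.

**Taper gauge depth and fit:**
- The tip is about 27 mm below the throat.
- The blade is vertical and even between the plates.

**Taper gauge push and grip:**
- The wrist force is steady at about 6.3 N above what it read with the gauge hanging free.
- The grip is set to 60 N with the fingers open about 11 mm.

**Not measured directly:** I could not measure how hard each plate presses. I estimate 4 to 8 N each, from how far the gauge went in after contact and from the push. The wrist also showed a small moment of about 0.13 N m that I did not trace.

The pictures show no bystander disturbed, but I did not measure their positions again at the end.

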